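Refill the sugar jar from the scuttle

TASK

Refill the narrow glass jar with the five sugar lumps: lift the little steel scuttle out of the clear pod holder by its swinging bail and stand it on the round coaster. Then let go, take it again by its rear handle, and tip all five lumps through the wide funnel into the jar. Stand the empty scuttle back upright on the coaster, with the jar still upright and the funnel in its mouth, and leave the two mugs as they are.

Things in the scene. Friction and masses are not known exactly. Their poses are not given: they have to be found in the camera images.
- scuttle: small open brushed-steel sugar scuttle, 250 g with its lumps. Origin: centre of the base's underside; x points to the rear handle, -x to the pouring lip. Box body 60 wide (y), x -29 to 32, walls 3 thick, 58 high, floor 4 thick. It starts in the pod holder's bay, whose walls end 6 below its rim and hide body and handle from the fingers (5 mm gaps)
- bail: the scuttle's bail, a wire arch pivoted on both side walls at scuttle z 56; origin on the pivot line, y along it, z up the arch. It swings 80 degrees to front and rear with slight friction, so the scuttle hangs level from it and cannot be tipped by it; starts upright.
- bail_grip (a point): centre of the wooden grip at the top of the bail: 12 (x) by 36 (y, along the pivot line) by 12, 50 above the pivot, about 106 above the underside of the scuttle
- handle_grip (a point): point to grip the scuttle's black rear handle, a level bar 14 wide (y), 16 high (scuttle z 32 to 48), from the back wall at x 32 to x 85; the point is on its centre line at x 64, z 40
- scuttle_lip (a point): middle of the edge of the pouring lip, scuttle x -67, z 22; the lip (60 wide, with low sides to z 43) rises to it at 25 degrees from the front edge of the floor
- pod_holder: fixed clear acrylic pod holder on a steel turntable of 220 diameter that does not turn; origin under its centre, axes as the scuttle in it. Bay floor at z 18, walls to z 70. The bay (70 wide, x -74 to 36) holds the scuttle, a slot 24 wide its handle; two cups beside the slot hold a coffee pod each (39 diameter, 28 high)
- coaster: fixed round bamboo coaster, 120 diameter, 8 thick; origin centre of the underside
- jar: clear glass jar, loose, 450 g, 68 outer diameter, 60 bore, 100 high, floor 6 thick; origin centre of the underside
- jar_mouth (a point): centre of the jar's mouth, 100 above its underside
- funnel: loose steel funnel standing in the jar: spout 54 outer and 49 inner diameter, reaching 18 into the jar; cone to a mouth of 140 diameter; 77 high; origin: centre of the spout's lower end
- funnel_rim (a point): centre of the funnel's mouth, at the height of its rim (159 above the table)
- mug_a: blue stoneware mug, 80 diameter, 92 high, loose; a bystander. Origin centre of the underside
- mug_b: the other blue stoneware mug, alike
- lump0: rough pale-brown sugar lump, about 22 across and 18 high, 10 g, origin at its centre; the five start in the scuttle
- lump1: rough pale-brown sugar lump, about 22 across and 18 high, 10 g, origin at its centre; the five start in the scuttle
- lump2: rough pale-brown sugar lump, about 22 across and 18 high, 10 g, origin at its centre; the five start in the scuttle
- lump3: rough pale-brown sugar lump, about 22 across and 18 high, 10 g, origin at its centre; the five start in the scuttle
- lump4: rough pale-brown sugar lump, about 22 across and 18 high, 10 g, origin at its centre; the five start in the scuttle
There are look-alikes about, which are no part of the job. There is more than one size of the coaster; the job needs the smallest.

How it is judged:
On the way, in this order (a step that is already met when the one before it is completed fails the run):
1. the scuttle is lifted clear of the pod holder by its bail, kept level (z of scuttle in the frame of pod_holder above 0.065 m and contact force between the fingers and bail above 0.5 N and angle between scuttle's own z axis and vertical below 0.4 rad), for 0.1 s.
2. the scuttle stands upright on the coaster and is let go (horizontal distance between scuttle and coaster below 0.035 m and z of scuttle in the frame of coaster between 0.004 and 0.016 m and angle between scuttle's own z axis and vertical below 0.12 rad and contact force between the fingers and scuttle below 0.1 N), for 0.2 s.
3. the scuttle is tipped with its lip over the funnel, held not by the bail (angle between scuttle's own z axis and vertical above 0.6 rad and horizontal distance between scuttle_lip and funnel_rim below 0.08 m and z of scuttle_lip in the frame of jar above 0.12 m and contact force between the fingers and scuttle above 0.5 N and contact force between the fingers and bail below 0.3 N), for 0.1 s.
At the end, for the whole second after the job is handed in: All five lumps lie inside the jar, below its mouth; the scuttle stands upright (within 7 degrees) on the coaster, its origin within 35 mm of the coaster's centre, let go and at rest; the jar is upright (6 degrees) with the funnel still seated in its mouth (within 12 mm and 8 mm up) (all of step 2 and horizontal distance between each of lump0, lump1, lump2, lump3, lump4 and jar below 0.03 m and z of lump0 in the frame of jar between 0.003 and 0.095 m and z of lump1 in the frame of jar between 0.003 and 0.095 m and z of lump2 in the frame of jar between 0.003 and 0.095 m and z of lump3 in the frame of jar between 0.003 and 0.095 m and z of lump4 in the frame of jar between 0.003 and 0.095 m and linear speed of scuttle below 0.02 m/s and angle between jar's own z axis and vertical below 0.1 rad and angle between funnel's own z axis and vertical below 0.15 rad and horizontal distance between funnel and jar below 0.012 m and z of funnel in the frame of jar below 0.09 m); the robot touches nothing.
It fails at once if a mug is pushed more than 30 mm or tipped over (distance of any of mug_a, mug_b from where it was at the start of the episode above 0.03 m or angle between any of mug_a, mug_b's own z axis and vertical above 0.4 rad).
It also fails if it takes over 72 s, if anything falls off the work surface, if the arm or the gripper's body presses on something with over 40 N, if the wrist force passes 120 N, or if a joint passes its speed limit or range.

ROBOT

A 6-joint arm with a two-finger parallel gripper is mounted at the origin on the work surface. World frame = base frame: x ahead of the robot, y to its left, z up, the work surface at z = 0. Lengths are in m, angles in rad, forces in N, time in s.
With the tool pointing down it reaches from about 0.3 to 0.775 m from the base axis. Payload 14.6 kg.
Tool frame: the origin (TCP) lies on the centre line of the jaws, within the pads' length; the fingertips stand arm.finger_overhang ahead of it and the grasp point (between the pads) lies 2 mm behind it (arm.finger_overhang is the distance from the TCP to the fingertips, in m); z points along the fingers, y is the line along which they close (so a half turn about z gives the same grasp; the last joint's range is limited). The gripper opens to 94 mm and grips with 3 to 60 N. Pads are 16 mm wide; open, the fingers measure 119 mm over their backs; the gripper's body (75 mm by 177 mm) begins 78 mm behind the grasp point.
Start: joints at [1.18, 0.3, 1.521, -0, 1.321, -0.067], TCP at [0.175, 0.521, 0.222] pointing down, gripper open.
Joint ranges: [-3.03, 3.03], [-0.79, 2.21], [0.23, 2.52], [-1.04, 4.18], [0, 3.07], [-2.55, 2.55]. Speed limits (rad/s): [2.22, 2.22, 2.57, 3.14, 3.14, 3.14].

INTERFACE

Orientations are given as [roll, pitch, yaw] about the fixed x, y, z axes, in that order (R = Rz(yaw) Ry(pitch) Rx(roll)).
In Python, from station import observe, imaging, sign_off, arm gives the robot as it stands.
- The arm moves only by the tool step_arm, never from a script. Its argument "increments" is text: rows parted by semicolons, each of 7 numbers parted by spaces: the opening, from 0 (shut) to 1 (fully open), then the shift along the tool's x, y, z scaled (see below), then the turn, a rotation vector about the tool's x, y, z scaled (see below). A call has exactly 10 rows; each row shifts and turns the commanded pose from where the row before left it, along the tool's axes as they then stand; what a row does not reach is not made up. The controller multiplies each number of a shift by 30 mm and each number of a turn by 6 degrees. A row lasts 1/12 s, in which the tool goes at most 41.7 mm and 7.16 degrees, less where a joint would pass 70% of its speed; a pose out of reach is approached as far as the arm can. A call with a number of a shift or a turn outside -1 to 1 is refused whole. A call with a gripper value outside its range is refused whole. The fingers move at their own pace and stop on an object; "newtons" is the grip in N (left out, the last holds). Time passes only in rows, so rows that do not move let the fingers close, or fill a call up. It gives the time, the measured TCP pose, the force, the opening and the grip force at its end, in the units of the state.
- observe(): the state, without advancing time (a new reading comes with each control period).
- imaging.grab_frame(name): name is "side" or "top"; returns a dict with "color" (420x560x3 uint8, blue, green, red), "range_z" (420x560 float32, m along the optical axis (not along the pixel's ray), 0 where there is no reading), "intrinsics" (3x3 intrinsics, pixels), "dist_coeffs" ([k1, k2, p1, p2, k3] as OpenCV has them; the pictures are not rectified), "rvec" (rotation vector, rad) and "tvec" (3), from world to camera coordinates, as OpenCV has them. Camera axes: x right, y down, z forward; pixel columns grow to the right and rows downward; lengths in m; the calibration is good to about 2 mm. A picture is of the moment at which its call begins.
- sign_off(): hands the job in; it is judged then, once.
The state is a dict: "time_s": time; "joints": joint angles; "qd": joint speeds; "joint_torque": joint torques, N m; "tool_pos": TCP position; "ee_rot": TCP orientation; "contact_force": force on the tool from outside, world axes, zero at the start; "torque": the same for the moment, N m; "width": finger opening in m; "grasp_force": force on a finger pad.
Only numpy, scipy, OpenCV 4.12 (cv2) and the standard library are available. Lean on these libraries where they do the work, as an engineer would, in place of code of your own. Each camera call takes 0.05 s, during which the arm holds its last target. There are 200 camera calls.

## Working session

There is one attempt and no reset: what is moved stays moved. The work goes in short steps, Python scripts to look and compute and a tool call to move; the robot and the scene stay as the last step left them, time stands still between calls to the robot, and variables do not carry over. Pictures are saved under pics/ and viewed, at most 10 in all, crops included, and the job is handed in when it is done.

Besides the shell and the picture viewer there is one more tool, called after ">>>" as name(argument=value, ...) on one line, values as JSON. step_arm: Moves the arm, as the interface text tells. Its arguments: {"type":"object","properties":{"increments":{"type":"string"},"newtons":{"type":"number"}},"required":["increments"]}

```bash
ls; mkdir -p pics
cat > h.py <<'E'
import numpy as np, cv2, pickle
from scipy.spatial.transform import Rotation as R
def load(n): return pickle.load(open(n+'.pkl','rb'))
def ray(f,uv):
    uv=np.array(uv,float).reshape(-1,1,2)
    n=cv2.undistortPoints(uv,f['intrinsics'],f['dist_coeffs']).reshape(-1,2)
    M=cv2.Rodrigues(np.array(f['rvec'],float))[0]; d=np.c_[n,np.ones(len(n))]@M
    return -M.T@np.array(f['tvec'],float).reshape(3), d
def onplane(f,uv,z):
    o,d=ray(f,uv); return o+d*((z-o[2])/d[:,2])[:,None]
def cloud(f):
    h,w=f['range_z'].shape; v,u=np.mgrid[:h,:w]
    o,d=ray(f,np.c_[u.ravel(),v.ravel()]); return (o+d*f['range_z'].reshape(-1,1)).reshape(h,w,3)
E
python3 - <<'E'
from station import observe, imaging, arm
import pickle,cv2,numpy as np
print(observe(), [a for a in dir(arm) if a[0]!='_'], arm.finger_overhang)
for n in ('top','side'):
    f=imaging.grab_frame(n); pickle.dump(f,open(n+'0.pkl','wb')); cv2.imwrite(f'pics/{n}0.png',f['color'])
    M=cv2.Rodrigues(np.array(f['rvec'],float))[0]; print(n,-M.T@np.array(f['tvec']).ravel(), M.round(2).tolist())
E
```

```text
pics
{'time_s': 0.0, 'joints': array([ 1.18040711e+00,  3.00450406e-01,  1.52159797e+00,  1.92599723e-05,
        1.32071174e+00, -6.66332685e-02]), 'qd': array([-5.32584502e-04, -8.54165910e-05,  8.51556710e-04,  1.24335444e-03,
       -8.23953261e-05,  1.58051306e-03]), 'joint_torque': array([ 1.69589268e-03, -5.31794500e+01, -3.52741814e+01,  7.09352433e-02,
        2.43516272e-02, -1.14647382e-04]), 'tool_pos': array([0.17489043, 0.52118625, 0.22189053]), 'ee_rot': array([-3.14042902e+00, -9.63482903e-05,  2.81783187e+00]), 'contact_force': array([-0.65423053, -0.1117262 ,  0.42056284]), 'torque': array([ 0.00132749, -0.03095901, -0.02743183]), 'grasp_force': 0.0, 'width': 0.093749324823618} ['IKError', 'finger_overhang'] 0.017
top [ 0.48022729 -0.18373557  1.27592493] [[0.01, -1.0, -0.0], [-1.0, -0.01, -0.08], [0.08, 0.0, -1.0]]
side [0.36379286 0.55573025 0.89756711] [[-0.96, -0.29, 0.01], [-0.21, 0.69, -0.69], [0.19, -0.67, -0.72]]
```

View pics/top0.png

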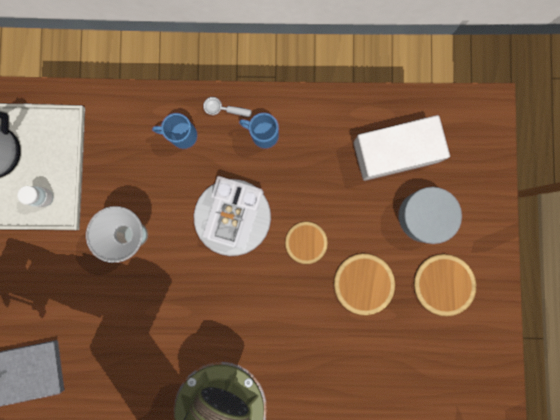

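View pics/side0.png

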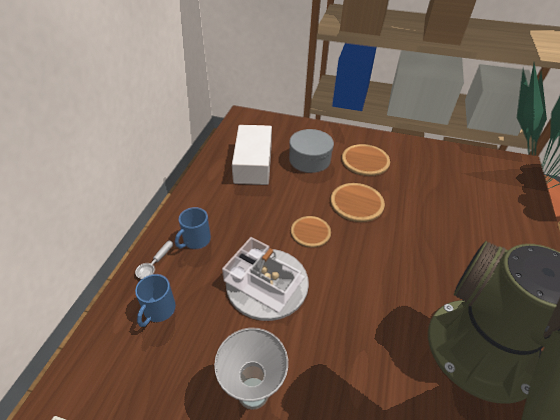

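Top view: scuttle in its pod holder at about (232,212), with the black handle at (237,194). The funnel and jar are at (116,234) and the mugs at (178,130) and (263,129). Coaster candidates are (306,243), (365,284) and (445,284); the smallest is (306,243). The side view agrees: holder (266,278), small coaster (311,231), funnel (252,362). The white box (402,147), grey tin (430,215), bottle (30,196) and scoop (225,107) are not part of the job. Now one close crop to check the choice.

Run:
```python
from h import *
t,s=load('top0'),load('side0')
a=cv2.resize(t['color'][165:265,185:285],None,fx=4,fy=4,interpolation=cv2.INTER_CUBIC)
b=cv2.resize(s['color'][225:325,215:315],None,fx=4,fy=4,interpolation=cv2.INTER_CUBIC)
cv2.imwrite('pics/crop0.png',np.hstack([a,b]))
print(t['intrinsics'],s['intrinsics'])
C=cloud(t); hsv=cv2.cvtColor(t['color'],cv2.COLOR_BGR2HSV)
# coasters
z=C[...,2]
def fit(mask,zz,name,box):
    m=np.zeros(mask.shape,np.uint8); x0,y0,x1,y1=box; m[y0:y1,x0:x1]=mask[y0:y1,x0:x1]
    c=max(cv2.findContours(m,0,1)[0],key=cv2.contourArea).reshape(-1,2)
    p=onplane(t,c,zz); (cx,cy),r=cv2.minEnclosingCircle(p[:,:2].astype(np.float32)); 
    print(name,'centre',round(cx,4),round(cy,4),'r',round(r,4),'mean',p[:,:2].mean(0).round(4),'medz',np.median(C[...,2][m>0]).round(4))
light=((hsv[...,0]<25)&(hsv[...,2]>150)&(hsv[...,1]>60)).astype(np.uint8)
fit(light,.008,'coS',(280,218,332,268)); fit(light,.008,'co2',(330,250,400,320)); fit(light,.008,'co3',(410,250,480,320))
blue=((abs(hsv[...,0].astype(int)-108)<12)&(hsv[...,1]>90)).astype(np.uint8)
fit(blue,.092,'mugA',(165,105,205,150)); fit(blue,.092,'mugB',(246,105,285,150))
fun=((z>.145)&(z<.175)).astype(np.uint8); fit(fun,.159,'funnel',(80,200,155,268))
tt=((hsv[...,1]<40)&(hsv[...,2]>120)).astype(np.uint8); fit(tt,.012,'turnt',(190,170,275,260))
for n,f in(('t',t),('s',s)):
    D=cloud(f); q=D[(D[...,2]>.115)&(D[...,2]<.14)&(abs(D[...,0]-.43)<.12)&(abs(D[...,1]+.03)<.12)]; print(n,len(q),q.mean(0) if len(q) else 0)
    h=cv2.cvtColor(f['color'],cv2.COLOR_BGR2HSV)
# wooden grip: orange/brown in side crop
```

```text
[[435.9176756    0.         286.90209072]
 [  0.         435.9176756  203.83616216]
 [  0.           0.           1.        ]] [[394.76294378   0.         271.01059094]
 [  0.         394.76294378 212.89311188]
 [  0.           0.           1.        ]]
coS centre 0.4683 -0.235 r 0.0614 mean [ 0.4683 -0.2347] medz 0.0078
co2 centre 0.3523 -0.403 r 0.0873 mean [ 0.3518 -0.4033] medz 0.011
co3 centre 0.3539 -0.6321 r 0.0873 mean [ 0.3542 -0.6317] medz 0.0107
mugA centre 0.7736 0.1185 r 0.052 mean [0.7724 0.1198] medz 0.0404
mugB centre 0.776 -0.1056 r 0.05 mean [ 0.7783 -0.1086] medz 0.0288
funnel centre 0.486 0.2587 r 0.0717 mean [0.4862 0.2585] medz 0.1515
turnt centre 0.5479 -0.0177 r 0.1187 mean [ 0.5436 -0.019 ] medz 0.0184
t 72 [ 0.53989502 -0.02111485  0.12847815]
s 87 [ 0.53658512 -0.01885246  0.12759816]
```

View pics/crop0.png

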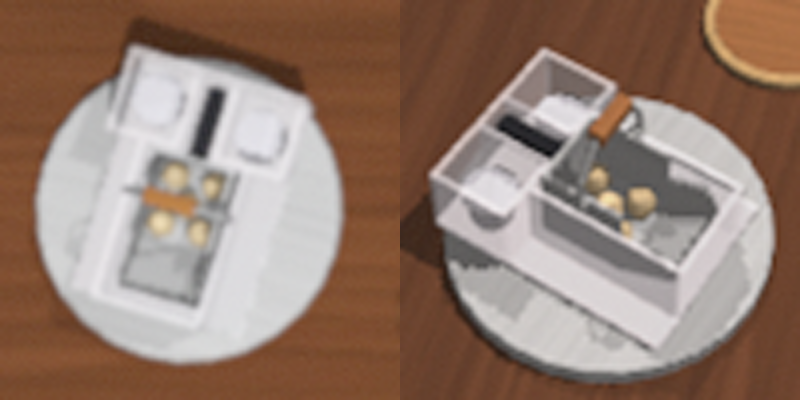

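The crop shows the wooden bail grip at top pixel (227,216), across the bay. The black handle runs from about (238,188) to (235,204) between two pod cups. The lip points down and left, and the lumps lie either side of the bail. Now the grip and the handle direction precisely.

Run:
```python
from h import *
for n,box in (('top0',(205,175,255,245)),('side0',(230,235,300,300))):
    f=load(n); hsv=cv2.cvtColor(f['color'],cv2.COLOR_BGR2HSV).astype(int); D=cloud(f)
    B=np.zeros(hsv.shape[:2],bool); B[box[1]:box[3],box[0]:box[2]]=1
    g=B&(hsv[...,0]<17)&(hsv[...,1]>140)&(D[...,2]>.09); k=B&(hsv[...,2]<65)&(D[...,2]>.045)&(D[...,2]<.08)
    for nm,m,z in(('grip',g,.130 if n=='top0' else .126),('handle',k,.066)):
        v,u=np.nonzero(m); 
        if len(u)<5: print(n,nm,len(u)); continue
        p=onplane(f,np.c_[u,v],z)[:,:2]; d=p-p.mean(0); U,S,V=np.linalg.svd(d,full_matrices=False); pr=d@V[0]; pq=d@V[1]
        print(n,nm,len(u),(u.mean().round(1),v.mean().round(1)),'mean',p.mean(0).round(4),'dir',V[0].round(3),np.degrees(np.arctan2(V[0,1],V[0,0])).round(1),'ext',np.ptp(pr).round(3),np.ptp(pq).round(3),'depth xyz',np.median(D[m],0).round(4))
    # pods
t=load('top0'); hsv=cv2.cvtColor(t['color'],cv2.COLOR_BGR2HSV).astype(int);D=cloud(t)
# turntable circle at z .018? profile of heights just right of the bay
for uv in((255,240),(262,225),(200,215),(205,232),(240,248)): print(uv,D[uv[1],uv[0]].round(4))
```

```text
top0 grip 28 (np.float64(227.2), np.float64(212.5)) mean [ 0.5457 -0.0216] dir [-0.997 -0.073] -175.8 ext 0.101 0.087 depth xyz [ 0.539  -0.0225  0.1298]
top0 handle 36 (np.float64(236.7), np.float64(195.2)) mean [ 0.5977 -0.0379] dir [-0.963  0.268] 164.5 ext 0.043 0.006 depth xyz [ 0.5988 -0.0387  0.0661]
side0 grip 54 (np.float64(267.8), np.float64(253.8)) mean [ 0.5368 -0.0231] dir [0.36  0.933] 68.9 ext 0.072 0.024 depth xyz [ 0.5362 -0.0191  0.1296]
side0 handle 67 (np.float64(246.5), np.float64(258.5)) mean [ 0.5993 -0.0368] dir [-0.958  0.287] 163.3 ext 0.042 0.013 depth xyz [ 0.5999 -0.0372  0.0654]
(255, 240) [ 0.4737 -0.0871  0.0119]
(262, 225) [ 0.517 -0.107  0.019]
(200, 215) [0.544  0.0735 0.0127]
(205, 232) [0.4949 0.0559 0.0217]
(240, 248) [ 0.4503 -0.0447  0.0163]
```

```bash
cat >> h.py <<'E'
from scipy.optimize import least_squares
def pose(s): return np.array(s['tool_pos']), R.from_euler('xyz',s['ee_rot'])
def go(p,r,row,N):
    row=np.array(row,float)
    for _ in range(N): p=p+r.apply(row[:3]*.03); r=r*R.from_rotvec(np.radians(6)*row[3:])
    return p,r
def plan(p,r,pt,rt,N):
    """constant row that takes pose (p,r) to (pt,rt) in N rows"""
    w=(r.inv()*rt).as_rotvec()/N
    w6=w/np.radians(6)
    f=lambda v: go(p,r,np.r_[v,w6],N)[0]-pt
    v=least_squares(f,np.zeros(3)).x
    row=np.r_[v,w6].round(3); e=go(p,r,row,N)
    print('row',*row,' max',abs(row).max(),'err mm',((e[0]-pt)*1e3).round(1)); return e
def down(yaw): return R.from_euler('xyz',[np.pi,0,np.radians(yaw)])
def log():
    from station import observe
    s=observe(); pickle.dump(s,open(f"st_{s['time_s']:.2f}.pkl",'wb')); return s
E
python3 - <<'E'
from h import *
s=log(); p,r=pose(s)
e=plan(p,r,np.array([.539,-.021,.24]),down(74),30)
for k in(10,20): print(go(p,r,[0]*6,1)[0])
E
```

```text
row -0.798 0.066 -0.02 -0.0 0.0 0.486  max 0.798 err mm [-0.1  0.4  0.3]
[0.17491492 0.5212226  0.22195865]
[0.17491492 0.5212226  0.22195865]
```

>>> step_arm(increments="0.6 -0.8 0.066 -0.02 0 0 0.486;0.6 -0.8 0.066 -0.02 0 0 0.486;0.6 -0.8 0.066 -0.02 0 0 0.486;0.6 -0.8 0.066 -0.02 0 0 0.486;0.6 -0.8 0.066 -0.02 0 0 0.486;0.6 -0.8 0.066 -0.02 0 0 0.486;0.6 -0.8 0.066 -0.02 0 0 0.486;0.6 -0.8 0.066 -0.02 0 0 0.486;0.6 -0.8 0.066 -0.02 0 0 0.486;0.6 -0.8 0.066 -0.02 0 0 0.486", newtons=25)

```text
time_s: 0.93
tool_pos: [0.3882, 0.4126, 0.2281]
ee_rot: [-3.141, -0.0, 2.306]
contact_force: [-0.5, 0.4, -0.6]
width: 0.0567
grasp_force: 0.0
```

>>> step_arm(increments="0.6 -0.8 0.066 -0.02 0 0 0.486;0.6 -0.8 0.066 -0.02 0 0 0.486;0.6 -0.8 0.066 -0.02 0 0 0.486;0.6 -0.8 0.066 -0.02 0 0 0.486;0.6 -0.8 0.066 -0.02 0 0 0.486;0.6 -0.8 0.066 -0.02 0 0 0.486;0.6 -0.8 0.066 -0.02 0 0 0.486;0.6 -0.8 0.066 -0.02 0 0 0.486;0.6 -0.8 0.066 -0.02 0 0 0.486;0.6 -0.8 0.066 -0.02 0 0 0.486")

```text
time_s: 1.77
tool_pos: [0.5205, 0.2145, 0.2341]
ee_rot: [-3.141, 0.0, 1.797]
contact_force: [0.3, -0.3, 0.3]
width: 0.0564
grasp_force: 0.0
```

>>> step_arm(increments="0.6 -0.8 0.066 -0.02 0 0 0.486;0.6 -0.8 0.066 -0.02 0 0 0.486;0.6 -0.8 0.066 -0.02 0 0 0.486;0.6 -0.8 0.066 -0.02 0 0 0.486;0.6 -0.8 0.066 -0.02 0 0 0.486;0.6 -0.8 0.066 -0.02 0 0 0.486;0.6 -0.8 0.066 -0.02 0 0 0.486;0.6 -0.8 0.066 -0.02 0 0 0.486;0.6 -0.8 0.066 -0.02 0 0 0.486;0.6 -0.8 0.066 -0.02 0 0 0.486")

```text
time_s: 2.6
tool_pos: [0.5395, -0.023, 0.2401]
ee_rot: [-3.141, 0.0, 1.288]
contact_force: [0.8, 0.1, 0.6]
width: 0.0562
grasp_force: 0.0
```

Run:
```python
from h import *
s=log(); p,r=pose(s); print(s['time_s'],p,np.degrees(s['ee_rot']),s['joints'],s['width'])
plan(p,r,np.array([.539,-.021,.122]),down(74),10)
```

```text
2.6 [ 0.53953449 -0.02299595  0.24011705] [-1.79961490e+02  5.58362524e-03  7.38224951e+01] [-1.10431691e-01  2.64616662e-01  1.52456911e+00  1.94268251e-05
  1.35308578e+00  1.71914864e-01] 0.056186493311604566
row 0.006 -0.003 0.394 -0.001 0.0 -0.003  max 0.394 err mm [ 0.1 -0.  -0.1]
```

>>> step_arm(increments="0.6 0 0 0.394 0 0 0;0.6 0 0 0.394 0 0 0;0.6 0 0 0.394 0 0 0;0.6 0 0 0.394 0 0 0;0.6 0 0 0.394 0 0 0;0.6 0 0 0.394 0 0 0;0.6 0 0 0.394 0 0 0;0.6 0 0 0.394 0 0 0;0.6 0 0 0.394 0 0 0;0.6 0 0 0.394 0 0 0")

```text
time_s: 3.43
tool_pos: [0.5397, -0.0218, 0.1213]
ee_rot: [-3.141, 0.0, 1.291]
contact_force: [0.6, -0.9, -0.5]
width: 0.0564
grasp_force: 0.0
```

>>> step_arm(increments="0 0 0 0 0 0 0;0 0 0 0 0 0 0;0 0 0 0 0 0 0;0 0 0 0 0 0 0;0 0 0 0 0 0 0;0 0 0 0 0 0 0;0 0 0 0 0 0 0;0 0 0 0 0 0 0;0 0 0 0 0 0 0;0 0 0 0 0 0 0", newtons=25)

```text
time_s: 4.27
tool_pos: [0.54, -0.0219, 0.1225]
ee_rot: [3.141, -0.0, 1.291]
contact_force: [-0.1, 0.1, 2.1]
width: 0.0114
grasp_force: 25.0
```

Run:
```python
from h import *
from station import imaging
s=log(); print(s['time_s'],s['tool_pos'],s['width'],s['grasp_force'],s['contact_force'])
f=imaging.grab_frame('side'); pickle.dump(f,open('side1.pkl','wb')); cv2.imwrite('pics/side1.png',cv2.resize(f['color'][180:340,180:380],None,fx=3,fy=3))
```

```text
4.2667 [ 0.53995493 -0.0218643   0.12249332] 0.01138577612774291 24.997995793819427 [-0.11634779  0.12640606  2.14284448]
```

View pics/side1.png

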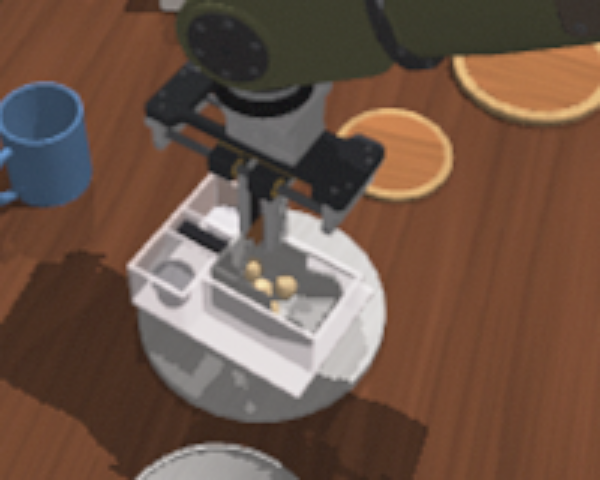

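The fingers are closed on the wooden grip at crop (265,215), width 11.4 mm against the 12 mm given. Lifting straight up.

>>> step_arm(increments="0 0 0 -0.1 0 0 0;0 0 0 -0.25 0 0 0;0 0 0 -0.4 0 0 0;0 0 0 -0.5 0 0 0;0 0 0 -0.5 0 0 0;0 0 0 -0.5 0 0 0;0 0 0 -0.5 0 0 0;0 0 0 -0.4 0 0 0;0 0 0 -0.3 0 0 0;0 0 0 -0.1 0 0 0")

```text
time_s: 5.15
tool_pos: [0.54, -0.0218, 0.2303]
ee_rot: [3.14, -0.0, 1.291]
contact_force: [0.8, 0.3, -2.2]
width: 0.0113
grasp_force: 25.0
```

Run:
```python
from h import *
s=log(); p,r=pose(s); print(s['time_s'],p,np.degrees(s['ee_rot']),s['width'],s['grasp_force'],s['contact_force'])
plan(p,r,np.array([.468,-.235,p[2]]),down(63.5),20)
```

```text
5.15 [ 0.54004029 -0.02183236  0.23028931] [ 1.79906080e+02 -1.57347626e-02  7.39713367e+01] 0.011285992583235802 24.99755948781967 [ 0.82160021  0.31542605 -2.16964441]
row -0.375 0.015 -0.0 0.001 -0.0 0.087  max 0.375 err mm [-0.   0.2 -0.1]
```

>>> step_arm(increments="0 -0.1 0.01 0 0 0 0.05;0 -0.2 0.01 0 0 0 0.1;0 -0.3 0.01 0 0 0 0.1;0 -0.4 0.015 0 0 0 0.1;0 -0.5 0.02 0 0 0 0.1;0 -0.5 0.02 0 0 0 0.1;0 -0.5 0.02 0 0 0 0.1;0 -0.5 0.02 0 0 0 0.1;0 -0.5 0.02 0 0 0 0.1;0 -0.5 0.02 0 0 0 0.1")

```text
time_s: 5.98
tool_pos: [0.5046, -0.1385, 0.2283]
ee_rot: [-3.141, 0.0, 1.19]
contact_force: [-0.7, 0.8, -2.5]
width: 0.0118
grasp_force: 25.0
```

>>> step_arm(increments="0 -0.5 0.02 0 0 0 0.1;0 -0.5 0.02 0 0 0 0.1;0 -0.5 0.02 0 0 0 0.1;0 -0.45 0.02 0 0 0 0.1;0 -0.4 0.02 0 0 0 0.1;0 -0.4 0.02 0 0 0 0.1;0 -0.3 0.01 0 0 0 0.1;0 -0.2 0.01 0 0 0 0.1;0 -0.15 0.01 0 0 0 0;0 -0.1 0 0 0 0 0")

```text
time_s: 6.82
tool_pos: [0.4672, -0.2352, 0.2287]
ee_rot: [-3.142, -0.0, 1.108]
contact_force: [0.6, 0.3, -3.6]
width: 0.0114
grasp_force: 25.0
```

Run:
```python
from h import *
from station import imaging
s=log(); p,r=pose(s); print(s['time_s'],p,np.degrees(s['ee_rot']),s['width'],s['grasp_force'],s['contact_force'])
plan(p,r,np.array([.468,-.235,.1145]),down(63.5),10)
f=imaging.grab_frame('side'); pickle.dump(f,open('side2.pkl','wb')); cv2.imwrite('pics/side2.png',cv2.resize(f['color'][120:300,200:440],None,fx=2.5,fy=2.5))
```

```text
6.8167 [ 0.46719771 -0.23516889  0.22871502] [-1.79999518e+02 -2.48499683e-03  6.34592425e+01] 0.011384320952491936 24.997599720954895 [ 0.58165834  0.29777128 -3.56949361]
row 0.002 0.002 0.381 -0.0 -0.0 -0.001  max 0.381 err mm [ 0.   0.1 -0.1]
```

View pics/side2.png

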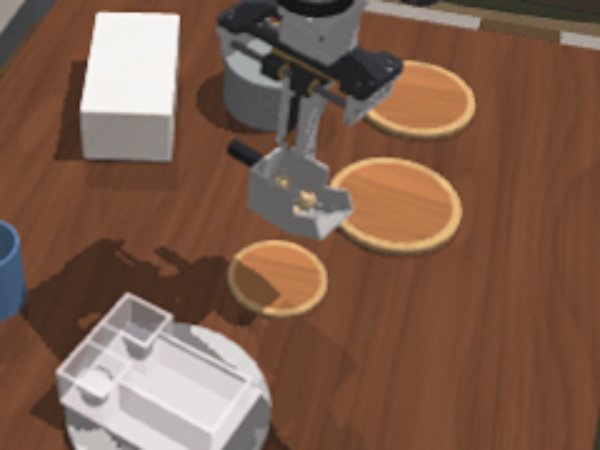

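The scuttle hangs level from the bail at crop (300,190), handle up-left at (245,155), lumps inside. The coaster is below it at crop (278,277). Lowering.

>>> step_arm(increments="0 0.002 0.002 0.2 0 0 0;0 0.002 0.002 0.4 0 0 0;0 0.002 0.002 0.5 0 0 0;0 0.002 0.002 0.5 0 0 0;0 0.002 0.002 0.5 0 0 0;0 0.002 0.002 0.5 0 0 0;0 0.002 0.002 0.5 0 0 0;0 0.002 0.002 0.4 0 0 0;0 0.002 0.002 0.2 0 0 0;0 0.002 0.002 0.05 0 0 0")

```text
time_s: 7.7
tool_pos: [0.4679, -0.2339, 0.115]
ee_rot: [-3.14, -0.0, 1.108]
contact_force: [1.1, -0.6, -3.7]
width: 0.0116
grasp_force: 25.0
```

>>> step_arm(increments="0 0 0 0.03 0 0 0;0 0 0 0.03 0 0 0;0 0 0 0.03 0 0 0;0 0 0 0.03 0 0 0;0 0 0 0 0 0 0;0 0 0 0 0 0 0;0 0 0 0 0 0 0;0 0 0 0 0 0 0;0 0 0 0 0 0 0;0 0 0 0 0 0 0")

```text
time_s: 8.53
tool_pos: [0.4682, -0.2345, 0.1127]
ee_rot: [3.142, 0.0, 1.108]
contact_force: [-0.0, 0.3, -1.7]
width: 0.012
grasp_force: 25.0
```

>>> step_arm(increments="0 0 -0.042 0 -0.25 0 0;0 0 -0.084 0 -0.5 0 0;0 0 -0.084 0 -0.5 0 0;0 0 -0.084 0 -0.5 0 0;0 0 -0.084 0 -0.5 0 0;0 0 -0.084 0 -0.5 0 0;0 0 -0.084 0 -0.5 0 0;0 0 -0.084 0 -0.5 0 0;0 0 -0.084 0 -0.5 0 0;0 0 0 0 0 0 0")

```text
time_s: 9.37
tool_pos: [0.4489, -0.225, 0.1085]
ee_rot: [2.694, 0.0, 1.107]
contact_force: [0.8, -1.1, 0.3]
width: 0.0116
grasp_force: 25.0
```

Run:
```python
from h import *
from station import imaging
s=log(); p,r=pose(s); print(s['time_s'],p,np.degrees(s['ee_rot']),s['width'],s['grasp_force'],s['contact_force'],s['joints'])
f=imaging.grab_frame('side'); pickle.dump(f,open('side3.pkl','wb')); cv2.imwrite('pics/side3.png',cv2.resize(f['color'][120:300,200:440],None,fx=2.5,fy=2.5))
```

```text
9.3667 [ 0.44894606 -0.22496847  0.10854397] [1.54332862e+02 8.51742837e-03 6.34550728e+01] 0.01156224957800464 24.997506737709045 [ 0.79172079 -1.0813054   0.30322451] [-0.55822105  0.14117128  2.0815803   0.08972726  0.4742483  -0.1655394 ]
```

View pics/side3.png

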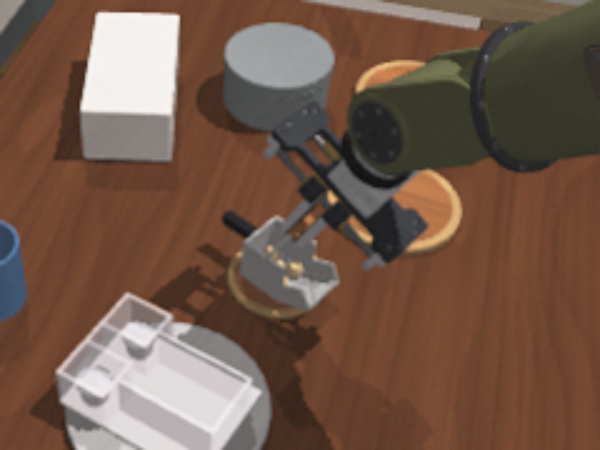

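The scuttle stands on the coaster at crop (290,270) with the bail leaning forward. Letting go, then retreating along the fingers.

>>> step_arm(increments="0.3 0 0 0 0 0 0;0.3 0 0 0 0 0 0;0.3 0 0 0 0 0 0;0.3 0 0 0 0 0 0;0.3 0 0 -0.3 0 0 0;0.3 0 0 -0.6 0 0 0;0.3 0 0 -0.8 0 0 0;0.3 0 0 -0.8 0 0 0;0.3 0 0 -0.8 0 0 0;0.3 0 0 -0.8 0 0 0")

```text
time_s: 10.25
tool_pos: [0.4013, -0.2011, 0.2211]
ee_rot: [2.696, 0.0, 1.108]
contact_force: [-0.7, -0.5, -0.3]
width: 0.0283
grasp_force: 0.0
```

Run:
```python
from h import *
import glob
s=log()
S=[pickle.load(open(f,'rb')) for f in sorted(glob.glob('st_*.pkl'))]
# kinematic model: Rz(q1) [a1,e] Ry(q2) L2 z, Ry(q3) (a3, L4 z), Rz(q4) Ry(q5) d6 z Rz(q6+c)
def fk(q,k):
    a1,e,d1,L2,a3,L4,d6=k[:7]
    r=R.from_euler('z',q[0]); p=r.apply([a1,e,d1]); r=r*R.from_euler('y',q[1]); p=p+r.apply([0,0,L2])
    r=r*R.from_euler('y',q[2]); p=p+r.apply([a3,k[7],L4]); r=r*R.from_euler('z',q[3])*R.from_euler('y',q[4]); p=p+r.apply([0,0,d6]); return p,r*R.from_euler('z',q[5]+k[8])
def res(k):
    o=[]
    for s in S:
        p,r=fk(s['joints'],k); o+=list((p-s['tool_pos'])*10)+list((r.inv()*pose(s)[1]).as_rotvec())
    return o
b=None
for c in(-1.57,0,1.57,3.14):
    z=least_squares(res,[0,0,.35,.4,0,.4,.25,0,c])
    if b is None or z.cost<b.cost: b=z
print(b.cost,b.x.round(3)); print(np.array(b.fun).reshape(-1,6).round(3));
```

```text
7.451692059556006e-30 [0.    0.013 0.221 0.424 0.041 0.447 0.254 0.024 1.571]
[[ 0.  0. -0.  0.  0. -0.]
 [ 0. -0.  0. -0.  0. -0.]
 [ 0.  0.  0. -0.  0. -0.]
 [ 0. -0. -0.  0.  0.  0.]
 [ 0.  0. -0.  0.  0. -0.]
 [-0.  0. -0. -0.  0.  0.]
 [-0. -0. -0. -0.  0. -0.]]
```

```bash
cat >> h.py <<'E'
K=[0,.013,.221,.424,.041,.447,.254,.024,np.pi/2]
LO=np.array([-3.03,-.79,.23,-1.04,0,-2.55]);HI=np.array([3.03,2.21,2.52,4.18,3.07,2.55])
def fk(q,k=K):
    a1,e,d1,L2,a3,L4,d6=k[:7]
    r=R.from_euler('z',q[0]); p=r.apply([a1,e,d1]); r=r*R.from_euler('y',q[1]); p=p+r.apply([0,0,L2])
    r=r*R.from_euler('y',q[2]); p=p+r.apply([a3,k[7],L4]); r=r*R.from_euler('z',q[3])*R.from_euler('y',q[4]); p=p+r.apply([0,0,d6]); return p,r*R.from_euler('z',q[5]+k[8])
def ik(p,r,q0):
    def f(q):
        a,b=fk(q); return np.r_[(a-p)*5,(b.inv()*r).as_rotvec()]
    z=least_squares(f,np.clip(q0,LO+1e-3,HI-1e-3),bounds=(LO,HI)); return z.x,np.abs(z.fun).max()
E
python3 - <<'E'
from h import *
from station import imaging
s=log(); print(fk(s['joints'])[0]-s['tool_pos'])
for n in('top','side'):
    f=imaging.grab_frame(n); pickle.dump(f,open(n+'4.pkl','wb'))
    u,_=cv2.projectPoints(np.array([[.468,-.235,.03]]),f['rvec'],f['tvec'],f['intrinsics'],f['dist_coeffs']); u=u.ravel().round().astype(int); print(n,u)
    c=f['color'][max(u[1]-60,0):u[1]+60,u[0]-60:u[0]+60]; cv2.imwrite(f'pics/{n}4.png',cv2.resize(c,(390,390),interpolation=cv2.INTER_CUBIC))
cv2.imwrite('pics/both4.png',np.hstack([cv2.imread('pics/top4.png'),cv2.imread('pics/side4.png')]))
E
```

```text
[-3.88829290e-05  5.21490802e-04 -6.51962385e-04]
top [306 243]
side [311 225]
```

View pics/both4.png

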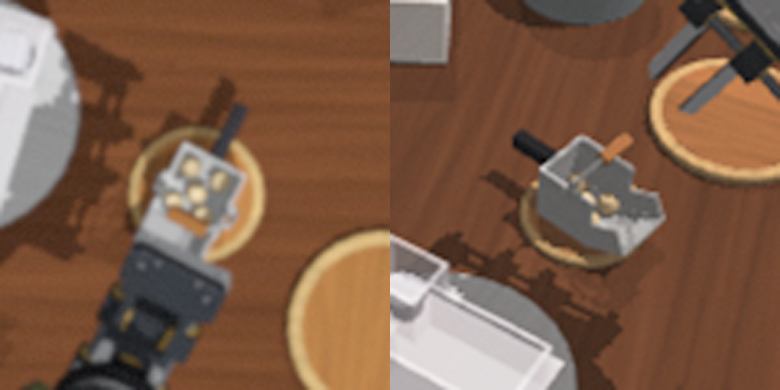

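Both views show the scuttle upright on the small coaster, handle at top crop (230,130). The bail leans forward and all five lumps are in. Now measuring the handle and choosing the grasp lean and pour poses with the fitted kinematics.

```bash
cat >> h.py <<'E'
def scut(yaw,th=0): return R.from_euler('z',np.radians(yaw))*R.from_euler('y',-np.radians(th))   # th>0: lip down
HG=np.array([.064,0,.040]); LIP=np.array([-.067,0,.022])
def gtool(al,flip):  # tool rotation in scuttle frame; al = lean of body to rear
    z=np.array([-np.sin(np.radians(al)),0,-np.cos(np.radians(al))]); y=np.array([0,1.,0])*flip
    return R.from_matrix(np.c_[np.cross(y,z),y,z])
E
python3 - <<'E'
from h import *
for n,box in (('top4',(285,195,335,260)),('side4',(285,180,350,245))):
    f=load(n); hsv=cv2.cvtColor(f['color'],cv2.COLOR_BGR2HSV).astype(int); D=cloud(f)
    B=np.zeros(hsv.shape[:2],bool); B[box[1]:box[3],box[0]:box[2]]=1
    k=B&(hsv[...,2]<70)&(D[...,2]>.048)&(D[...,2]<.062)
    v,u=np.nonzero(k); p=onplane(f,np.c_[u,v],.056)[:,:2]; d=p-p.mean(0); U,S,V=np.linalg.svd(d,full_matrices=False)
    print(n,len(u),'mean',p.mean(0).round(4),np.degrees(np.arctan2(V[0,1],V[0,0])).round(1),np.ptp(d@V[0]).round(3),np.ptp(d@V[1]).round(3),np.median(D[k],0).round(4), 'end',p[np.argmax(p[:,0])].round(4),p[np.argmin(p[:,0])].round(4))
s=log(); q0=s['joints']
org=np.array([.468,-.235,.008]); F=np.array([.486,.2587,.195])
for flip in(1,-1):
  for al in(0,15,30,45):
    rs=scut(-26.5); gp=org+rs.apply(HG); rt=rs*gtool(al,flip)
    best=min((ik(gp,rt,g) for g in (q0+[0,.3,0,0,.5,1.5*c] for c in(-1,0,1))),key=lambda x:x[1])
    line=[]
    for be in(5,28,50):
      q=best[0].copy(); q[0]=.5
      for th in(0,20,40,60,75,85):
        rs=scut(be,th); lp=F+scut(be).apply([.015,0,0]); o=lp-rs.apply(LIP); q,e=ik(o+rs.apply(HG),rs*gtool(al,flip),q); line.append(f'{be}/{th}:{e:.2f}')
      line.append(str(q.round(2)))
    print(flip,al,'grasp',best[1].round(3),best[0].round(2),' '.join(line))
E
```

```text
top4 51 mean [ 0.5241 -0.26  ] 152.9 0.044 0.009 [ 0.5235 -0.2601  0.0555] end [ 0.5431 -0.2712] [ 0.5038 -0.2519]
side4 50 mean [ 0.5243 -0.2601] 153.6 0.039 0.016 [ 0.524  -0.261   0.0552] end [ 0.5434 -0.2644] [ 0.5049 -0.2587]
1 0 grasp 0.0 [-0.53  0.58  1.56 -0.    1.   -1.64] 5/0:0.00 5/20:0.00 5/40:0.00 5/60:0.02 5/75:0.23 5/85:0.35 [ 0.48 -0.19  2.09 -1.04  0.22 -0.4 ] 28/0:0.00 28/20:0.00 28/40:0.00 28/60:0.00 28/75:0.13 28/85:0.28 [ 0.43 -0.2   2.14  0.93  0.   -2.52] 50/0:0.00 50/20:0.00 50/40:0.00 50/60:0.11 50/75:0.26 50/85:0.36 [ 0.38 -0.21  2.09  0.89  0.23 -2.55]
1 15 grasp 0.0 [-0.52  0.72  1.35 -0.02  1.34 -1.62] 5/0:0.00 5/20:0.00 5/40:0.00 5/60:0.00 5/75:0.02 5/85:0.16 [ 0.57 -0.14  2.04 -1.04  0.42 -0.33] 28/0:0.00 28/20:0.00 28/40:0.00 28/60:0.00 28/75:0.00 28/85:0.06 [ 0.42 -0.18  2.14  0.95  0.03 -2.55] 50/0:0.00 50/20:0.00 50/40:0.00 50/60:0.00 50/75:0.11 50/85:0.21 [ 0.31 -0.17  2.02  0.81  0.44 -2.55]
1 30 grasp 0.0 [-0.52  0.87  1.13 -0.03  1.66 -1.62] 5/0:0.00 5/20:0.00 5/40:0.00 5/60:0.00 5/75:0.00 5/85:0.00 [ 0.6  -0.1   1.97 -0.87  0.55 -0.47] 28/0:0.0
[... 1280 characters left out ...]
.0 [-0.52  0.87  1.13 -0.03  1.66  1.52] 5/0:0.00 5/20:0.00 5/40:0.00 5/60:0.00 5/75:0.00 5/85:0.03 [ 0.58 -0.11  1.96 -0.76  0.55  2.55] 28/0:0.00 28/20:0.00 28/40:0.00 28/60:0.00 28/75:0.00 28/85:0.00 [ 0.38 -0.16  2.02  0.26  0.33  1.26] 50/0:0.00 50/20:0.00 50/40:0.00 50/60:0.00 50/75:0.00 50/85:0.00 [ 0.19 -0.1   1.97  0.96  0.68  0.3 ]
-1 45 grasp 0.0 [-0.51  1.05  0.91 -0.04  1.97  1.52] 5/0:0.04 5/20:0.00 5/40:0.00 5/60:0.00 5/75:0.00 5/85:0.00 [ 0.55 -0.05  1.81 -0.42  0.78  2.24] 28/0:0.08 28/20:0.00 28/40:0.00 28/60:0.00 28/75:0.00 28/85:0.00 [ 0.4  -0.09  1.84  0.09  0.69  1.43] 50/0:0.04 50/20:0.00 50/40:0.00 50/60:0.00 50/75:0.00 50/85:0.00 [ 0.26 -0.05  1.81  0.51  0.85  0.72]
```

Run:
```python
from h import *
s=log(); p,r=pose(s)
rs=scut(-26.7); gp=np.array([.527,-.2625,.048]); rt=rs*gtool(40,-1); tz=rt.apply([0,0,1])
print('target rpy',rt.as_euler('xyz',degrees=True).round(1))
w=np.array([.50,-.252,.27]); rw=rs*gtool(5,-1)
e=plan(p,r,w,rw,20)
for k in range(4,21,4):
    print(go(p,r,[0]*6,1)[0].round(3)) if 0 else None
e=plan(*e,gp+.002*tz-.09*tz,rt,10)
print(ik(gp-.09*tz,rt,[-.5,.7,1,0,1.8,1.5])); e=plan(*e,gp+.002*tz,rt,10)
```

```text
target rpy [180.   40.  -26.7]
row 0.144 0.164 -0.04 0.201 -0.201 0.732  max 0.732 err mm [-0.3  0.1  0.1]
row 0.456 -0.009 0.387 -0.0 -0.584 -0.001  max 0.584 err mm [-0.1 -0.1  0.1]
(array([-0.50888824,  1.07904587,  0.64712782, -0.03217504,  2.11286892,
        1.52133223]), np.float64(8.596917622227807e-10))
row 0.0 -0.0 0.3 0.0 -0.0 0.0  max 0.3 err mm [-0.1 -0.1  0.1]
```

>>> step_arm(increments="0.6 0.144 0.164 -0.04 0.201 -0.201 0.732;0.6 0.144 0.164 -0.04 0.201 -0.201 0.732;0.6 0.144 0.164 -0.04 0.201 -0.201 0.732;0.6 0.144 0.164 -0.04 0.201 -0.201 0.732;0.6 0.144 0.164 -0.04 0.201 -0.201 0.732;0.6 0.144 0.164 -0.04 0.201 -0.201 0.732;0.6 0.144 0.164 -0.04 0.201 -0.201 0.732;0.6 0.144 0.164 -0.04 0.201 -0.201 0.732;0.6 0.144 0.164 -0.04 0.201 -0.201 0.732;0.6 0.144 0.164 -0.04 0.201 -0.201 0.732")

```text
time_s: 11.18
tool_pos: [0.4602, -0.2037, 0.2484]
ee_rot: [2.94, -0.046, 0.312]
contact_force: [0.2, 0.5, -0.1]
width: 0.0564
grasp_force: 0.0
```

>>> step_arm(increments="0.6 0.144 0.164 -0.04 0.201 -0.201 0.732;0.6 0.144 0.164 -0.04 0.201 -0.201 0.732;0.6 0.144 0.164 -0.04 0.201 -0.201 0.732;0.6 0.144 0.164 -0.04 0.201 -0.201 0.732;0.6 0.144 0.164 -0.04 0.201 -0.201 0.732;0.6 0.144 0.164 -0.04 0.201 -0.201 0.732;0.6 0.144 0.164 -0.04 0.201 -0.201 0.732;0.6 0.144 0.164 -0.04 0.201 -0.201 0.732;0.6 0.144 0.164 -0.04 0.201 -0.201 0.732;0.6 0.144 0.164 -0.04 0.201 -0.201 0.732")

```text
time_s: 12.02
tool_pos: [0.5001, -0.2521, 0.265]
ee_rot: [-3.14, 0.094, -0.47]
contact_force: [-0.1, -0.0, -0.1]
width: 0.0564
grasp_force: 0.0
```

>>> step_arm(increments="0.6 0.456 -0.009 0.387 0 -0.584 0;0.6 0.456 -0.009 0.387 0 -0.584 0;0.6 0.456 -0.009 0.387 0 -0.584 0;0.6 0.456 -0.009 0.387 0 -0.584 0;0.6 0.456 -0.009 0.387 0 -0.584 0;0.6 0.456 -0.009 0.387 0 -0.584 0;0.6 0.456 -0.009 0.387 0 -0.584 0;0.6 0.456 -0.009 0.387 0 -0.584 0;0.6 0.456 -0.009 0.387 0 -0.584 0;0.6 0.456 -0.009 0.387 0 -0.584 0")

```text
time_s: 12.85
tool_pos: [0.5768, -0.2875, 0.109]
ee_rot: [-3.141, 0.707, -0.466]
contact_force: [-0.4, 0.2, 0.9]
width: 0.0563
grasp_force: 0.0
```

Run:
```python
from h import *
s=log(); p,r=pose(s); print(s['time_s'],p,np.degrees(s['ee_rot']),s['joints'],s['width'])
rs=scut(-26.7); gp=np.array([.527,-.2625,.048]); rt=rs*gtool(40,-1); tz=rt.apply([0,0,1])
plan(p,r,gp+.002*tz,rt,10)
```

```text
12.85 [ 0.57684038 -0.28754643  0.10896658] [-179.96756327   40.52631442  -26.71569275] [-0.50863189  1.08389409  0.66128863 -0.03128055  2.10308866  1.52271523] 0.05630836952333619
row -0.01 0.0 0.282 -0.001 0.009 -0.0  max 0.282 err mm [ 0.1  0.  -0.1]
```

>>> step_arm(increments="0.6 -0.01 0 0.282 0 0.009 0;0.6 -0.01 0 0.282 0 0.009 0;0.6 -0.01 0 0.282 0 0.009 0;0.6 -0.01 0 0.282 0 0.009 0;0.6 -0.01 0 0.282 0 0.009 0;0.6 -0.01 0 0.282 0 0.009 0;0.6 -0.01 0 0.282 0 0.009 0;0.6 -0.01 0 0.282 0 0.009 0;0.6 -0.01 0 0.282 0 0.009 0;0.6 -0.01 0 0.282 0 0.009 0")

```text
time_s: 13.68
tool_pos: [0.5256, -0.2617, 0.0467]
ee_rot: [-3.141, 0.695, -0.466]
contact_force: [0.3, -0.5, 0.1]
width: 0.056
grasp_force: 0.0
```

>>> step_arm(increments="0 0 0 0 0 0 0;0 0 0 0 0 0 0;0 0 0 0 0 0 0;0 0 0 0 0 0 0;0 0 0 0 0 0 0;0 0 0 0 0 0 0;0 0 0 0 0 0 0;0 0 0 0 0 0 0;0 0 0 0 0 0 0;0 0 0 0 0 0 0", newtons=45)

```text
time_s: 14.52
tool_pos: [0.5262, -0.2621, 0.0478]
ee_rot: [-3.141, 0.694, -0.466]
contact_force: [1.2, -1.7, 1.6]
width: 0.014
grasp_force: 45.0
```

Run:
```python
from h import *
from station import imaging
s=log(); p,r=pose(s); print(s['time_s'],p,np.degrees(s['ee_rot']),s['width'],s['grasp_force'],s['contact_force'])
f=imaging.grab_frame('side'); pickle.dump(f,open('side5.pkl','wb')); cv2.imwrite('pics/side5.png',cv2.resize(f['color'][120:300,200:440],None,fx=2.5,fy=2.5))
```

```text
14.5167 [ 0.526233   -0.26210001  0.04778705] [-179.95756883   39.73857829  -26.70683094] 0.01396483082434717 44.96429800987244 [ 1.17504009 -1.72425369  1.58722149]
```

View pics/side5.png

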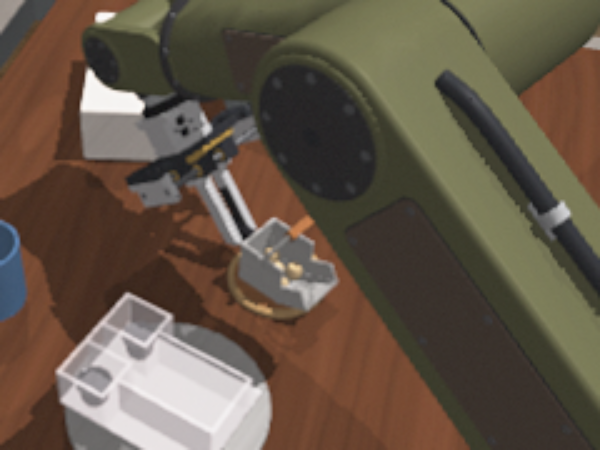

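The fingers hold the handle, width 14.0 mm, with the scuttle still upright and the lumps in it at crop (285,265). Working out the lift, carry and tip.

```bash
cat > pour.py <<'E'
from h import *
s=load('grasp') ; p0,r0=pose(s); rs0=scut(-26.7); o0=np.array([.470,-.2345,.008])
dp=rs0.inv().apply(p0-o0); dr=rs0.inv()*r0      # tool in scuttle frame
def tool_for(lip,yaw,th):
    rs=scut(yaw,th); o=lip-rs.apply(LIP); return o+rs.apply(dp), rs*dr
def lip_of(p,r): 
    rs=r*dr.inv(); o=p-rs.apply(dp); return o, o+rs.apply(LIP), np.degrees(np.arccos(rs.as_matrix()[2,2]))
F=np.array([.486,.2587,0])
def chk(p,r,row,N,q):
    for i in range(N):
        p,r=go(p,r,row,1); q2,e=ik(p,r,q); 
        if i%5==4 or e>.01: print(i,'e %.3f'%e,q2.round(2),'dq%.2f'%abs(q2-q).max(),'lip',lip_of(p,r)[1].round(3))
        q=q2
    return q
E
python3 - <<'E'
from h import *
s=log(); pickle.dump(s,open('grasp.pkl','wb'))
from pour import *
q=s['joints']; p,r=p0,r0
def seg(pt,rt,N):
    global p,r,q
    a,b=p,r; e=plan(p,r,pt,rt,N); 
    w=(r.inv()*rt).as_rotvec()/N/np.radians(6); v=least_squares(lambda v:go(a,b,np.r_[v,w],N)[0]-pt,np.zeros(3)).x
    q=chk(a,b,np.r_[v,w],N,q); p,r=pt,rt
seg(p0+[0,0,.20],r0,10)
X=scut(24).apply([1,0,0])
seg(*tool_for(F+.015*X+[0,0,.21],24,15),30)
seg(*tool_for(F+.015*X+[0,0,.195],24,80),40)
E
```

```text
row -0.426 -0.0 -0.513 0.0 0.0 0.0  max 0.513 err mm [ 0.  -0.1  0. ]
4 e 0.000 [-0.51  0.88  0.94 -0.03  2.02  1.52] dq0.03 lip [ 0.41  -0.204  0.13 ]
9 e 0.000 [-0.51  0.81  0.83 -0.04  2.2   1.51] dq0.04 lip [ 0.41  -0.204  0.23 ]
row 0.059 -0.665 -0.038 -0.151 0.078 -0.239  max 0.665 err mm [-0.2 -0.4 -0.8]
4 e 0.000 [-0.35  0.82  0.8  -0.01  2.18  1.53] dq0.03 lip [ 0.453 -0.135  0.224]
9 e 0.000 [-0.2   0.83  0.75  0.01  2.16  1.54] dq0.03 lip [ 0.486 -0.059  0.22 ]
14 e 0.000 [-0.04  0.85  0.7   0.02  2.15  1.55] dq0.03 lip [0.507 0.02  0.217]
19 e 0.000 [0.12 0.88 0.64 0.02 2.14 1.56] dq0.03 lip [0.516 0.102 0.215]
24 e 0.000 [0.27 0.91 0.57 0.02 2.14 1.57] dq0.03 lip [0.514 0.184 0.213]
29 e 0.000 [0.42 0.94 0.49 0.   2.14 1.57] dq0.03 lip [0.5   0.265 0.21 ]
row -0.094 -0.0 -0.069 0.0 0.271 -0.0  max 0.271 err mm [ 0.1  0.  -0.2]
4 e 0.000 [0.42 0.78 0.7  0.   1.95 1.57] dq0.04 lip [0.499 0.264 0.208]
9 e 0.000 [0.42 0.64 0.89 0.   1.76 1.57] dq0.04 lip [0.498 0.264 0.206]
14 e 0.000 [0.42 0.51 1.06 0.   1.59 1.57] dq0.04 lip [0.498 0.264 0.204]
19 e 0.000 [0.42 0.38 1.22 0.   1.41 1.57] dq0.04 lip [0.498 0.264 0.202]
24 e 0.000 [ 0.42  0.26  1.38 -0.    1.23  1.57] dq0.04 lip [0.498 0.264 0.201]
29 e 0.000 [ 0.42  0.14  1.53 -0.    1.05  1.58] dq0.04 lip [0.498 0.264 0.199]
34 e 0.000 [ 0.42  0.04  1.68 -0.    0.87  1.58] dq0.04 lip [0.499 0.264 0.197]
39 e 0.000 [ 0.42 -0.06  1.82 -0.    0.68  1.58] dq0.04 lip [0.5   0.265 0.195]pour.py:7: RuntimeWarning: invalid value encountered in arccos
  rs=r*dr.inv(); o=p-rs.apply(dp); return o, o+rs.apply(LIP), np.degrees(np.arccos(rs.as_matrix()[2,2]))
```

>>> step_arm(increments="0 -0.1 0 -0.12 0 0 0;0 -0.25 0 -0.3 0 0 0;0 -0.5 0 -0.6 0 0 0;0 -0.6 0 -0.72 0 0 0;0 -0.6 0 -0.72 0 0 0;0 -0.6 0 -0.72 0 0 0;0 -0.6 0 -0.72 0 0 0;0 -0.5 0 -0.6 0 0 0;0 -0.35 0 -0.42 0 0 0;0 -0.16 0 -0.2 0 0 0")

```text
time_s: 15.4
tool_pos: [0.5263, -0.2621, 0.251]
ee_rot: [-3.141, 0.69, -0.466]
contact_force: [0.2, 0.3, -2.8]
width: 0.0135
grasp_force: 45.0
```

```bash
python3 - <<'E' 2>/dev/null
from pour import *
s=log(); p,r=pose(s); print(s['time_s'],p,np.degrees(s['ee_rot']),s['width'],s['grasp_force'],s['contact_force'])
X=scut(24).apply([1,0,0]); plan(p,r,*tool_for(F+.015*X+[0,0,.21],24,15),30)
E
```

```text
15.4 [ 0.52628345 -0.26213595  0.25095453] [-179.96473778   39.52331459  -26.70716   ] 0.013452180653810925 44.96449649333954 [ 0.1935314   0.28122872 -2.83445172]
row 0.061 -0.665 -0.036 -0.15 0.077 -0.239  max 0.665 err mm [ 0.8 -0.3  0. ]
```

>>> step_arm(increments="0 0.03 -0.333 -0.018 -0.075 0.038 -0.12;0 0.03 -0.333 -0.018 -0.075 0.038 -0.12;0 0.066 -0.715 -0.039 -0.162 0.083 -0.257;0 0.066 -0.715 -0.039 -0.162 0.083 -0.257;0 0.066 -0.715 -0.039 -0.162 0.083 -0.257;0 0.066 -0.715 -0.039 -0.162 0.083 -0.257;0 0.066 -0.715 -0.039 -0.162 0.083 -0.257;0 0.066 -0.715 -0.039 -0.162 0.083 -0.257;0 0.066 -0.715 -0.039 -0.162 0.083 -0.257;0 0.066 -0.715 -0.039 -0.162 0.083 -0.257")

```text
time_s: 16.23
tool_pos: [0.6093, -0.0864, 0.2459]
ee_rot: [-3.109, 0.614, -0.161]
contact_force: [1.0, 0.3, -2.4]
width: 0.0136
grasp_force: 45.0
```

>>> step_arm(increments="0 0.066 -0.715 -0.039 -0.162 0.083 -0.257;0 0.066 -0.715 -0.039 -0.162 0.083 -0.257;0 0.066 -0.715 -0.039 -0.162 0.083 -0.257;0 0.066 -0.715 -0.039 -0.162 0.083 -0.257;0 0.066 -0.715 -0.039 -0.162 0.083 -0.257;0 0.066 -0.715 -0.039 -0.162 0.083 -0.257;0 0.066 -0.715 -0.039 -0.162 0.083 -0.257;0 0.066 -0.715 -0.039 -0.162 0.083 -0.257;0 0.066 -0.715 -0.039 -0.162 0.083 -0.257;0 0.066 -0.715 -0.039 -0.162 0.083 -0.257")

```text
time_s: 17.07
tool_pos: [0.64, 0.1261, 0.2513]
ee_rot: [-3.11, 0.518, 0.154]
contact_force: [-0.4, 0.1, -2.7]
width: 0.014
grasp_force: 45.0
```

>>> step_arm(increments="0 0.066 -0.715 -0.039 -0.162 0.083 -0.257;0 0.066 -0.715 -0.039 -0.162 0.083 -0.257;0 0.066 -0.715 -0.039 -0.162 0.083 -0.257;0 0.066 -0.715 -0.039 -0.162 0.083 -0.257;0 0.066 -0.715 -0.039 -0.162 0.083 -0.257;0 0.066 -0.715 -0.039 -0.162 0.083 -0.257;0 0.066 -0.715 -0.039 -0.162 0.083 -0.257;0 0.066 -0.715 -0.039 -0.162 0.083 -0.257;0 0.03 -0.333 -0.018 -0.075 0.038 -0.12;0 0.03 -0.333 -0.018 -0.075 0.038 -0.12")

```text
time_s: 17.9
tool_pos: [0.6099, 0.315, 0.2563]
ee_rot: [-3.139, 0.436, 0.421]
contact_force: [0.0, -1.2, -3.0]
width: 0.0136
grasp_force: 45.0
```

```bash
python3 - <<'E' 2>/dev/null
from pour import *
from station import imaging
s=log(); p,r=pose(s); print(s['time_s'],p,np.degrees(s['ee_rot']),s['width'],s['grasp_force'],s['contact_force'],lip_of(p,r))
X=scut(24).apply([1,0,0]); plan(p,r,*tool_for(F+.015*X+[0,0,.195],24,80),40)
f=imaging.grab_frame('side'); pickle.dump(f,open('side6.pkl','wb')); f2=imaging.grab_frame('top'); pickle.dump(f2,open('top6.pkl','wb'))
a=cv2.resize(f['color'][200:420,120:400],None,fx=1.4,fy=1.4); b=cv2.resize(f2['color'][130:350,30:250],None,fx=1.4,fy=1.4); cv2.imwrite('pics/six.png',np.hstack([a,b]))
E
```

```text
17.9 [0.60994269 0.31503203 0.25629598] [-179.86415981   24.95503779   24.13890334] 0.01358355540860022 44.96411740779877 [ 0.01166249 -1.24533296 -2.98556359] (array([0.56413659, 0.29392864, 0.20184146]), array([0.49988235, 0.26517249, 0.20602206]), np.float64(14.779586018763121))
row -0.094 0.0 -0.073 -0.0 0.272 0.0  max 0.272 err mm [0.1 0.2 0.1]
```

View pics/six.png

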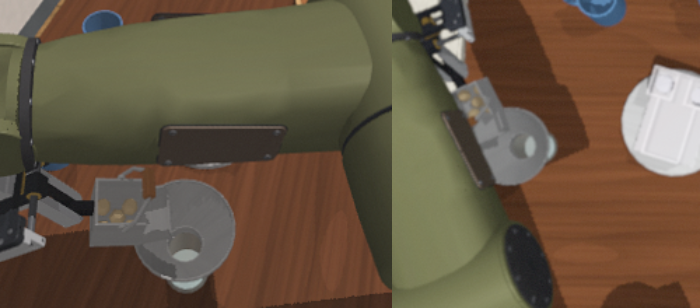

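The lip hangs over the funnel, at crop (165,215) against the funnel mouth at (185,230), with all the lumps still in the scuttle. Tipping about the lip.

>>> step_arm(increments="0 -0.094 0 -0.073 0 0.272 0;0 -0.094 0 -0.073 0 0.272 0;0 -0.094 0 -0.073 0 0.272 0;0 -0.094 0 -0.073 0 0.272 0;0 -0.094 0 -0.073 0 0.272 0;0 -0.094 0 -0.073 0 0.272 0;0 -0.094 0 -0.073 0 0.272 0;0 -0.094 0 -0.073 0 0.272 0;0 -0.094 0 -0.073 0 0.272 0;0 -0.094 0 -0.073 0 0.272 0")

```text
time_s: 18.83
tool_pos: [0.5926, 0.3035, 0.2869]
ee_rot: [-3.14, 0.148, 0.416]
contact_force: [0.8, 0.2, -2.4]
width: 0.0134
grasp_force: 45.0
```

>>> step_arm(increments="0 -0.094 0 -0.073 0 0.272 0;0 -0.094 0 -0.073 0 0.272 0;0 -0.094 0 -0.073 0 0.272 0;0 -0.094 0 -0.073 0 0.272 0;0 -0.094 0 -0.073 0 0.272 0;0 -0.094 0 -0.073 0 0.272 0;0 -0.094 0 -0.073 0 0.272 0;0 -0.094 0 -0.073 0 0.272 0;0 -0.094 0 -0.073 0 0.272 0;0 -0.094 0 -0.073 0 0.272 0")

```text
time_s: 19.67
tool_pos: [0.5672, 0.2923, 0.3093]
ee_rot: [-3.139, -0.137, 0.415]
contact_force: [-0.4, -0.1, -1.8]
width: 0.0138
grasp_force: 45.0
```

>>> step_arm(increments="0 -0.094 0 -0.073 0 0.272 0;0 -0.094 0 -0.073 0 0.272 0;0 -0.094 0 -0.073 0 0.272 0;0 -0.094 0 -0.073 0 0.272 0;0 -0.094 0 -0.073 0 0.272 0;0 -0.094 0 -0.073 0 0.272 0;0 -0.094 0 -0.073 0 0.272 0;0 -0.094 0 -0.073 0 0.272 0;0 -0.094 0 -0.073 0 0.272 0;0 -0.094 0 -0.073 0 0.272 0")

```text
time_s: 20.5
tool_pos: [0.5371, 0.2789, 0.3229]
ee_rot: [-3.139, -0.421, 0.414]
contact_force: [0.5, -0.4, -1.9]
width: 0.0134
grasp_force: 45.0
```

>>> step_arm(increments="0 -0.094 0 -0.073 0 0.272 0;0 -0.094 0 -0.073 0 0.272 0;0 -0.094 0 -0.073 0 0.272 0;0 -0.094 0 -0.073 0 0.272 0;0 -0.094 0 -0.073 0 0.272 0;0 -0.094 0 -0.073 0 0.272 0;0 -0.094 0 -0.073 0 0.272 0;0 -0.094 0 -0.073 0 0.272 0;0 -0.094 0 -0.073 0 0.272 0;0 -0.094 0 -0.073 0 0.272 0")

```text
time_s: 21.33
tool_pos: [0.5047, 0.2646, 0.3267]
ee_rot: [-3.139, -0.706, 0.414]
contact_force: [0.3, -0.4, -2.6]
width: 0.0134
grasp_force: 45.0
```

>>> step_arm(increments="0 0 0 0 0 0 0;0 0 0 0 0 0 0;0 0 0 0 0 0 0;0 0 0 0 0 0 0;0 0 0 0 0 0 0;0 0 0 0 0 0 0;0 0 0 0 0 0 0;0 0 0 0 0 0 0;0 0 0 0 0 0 0;0 0 0 0 0 0 0")

```text
time_s: 22.17
tool_pos: [0.5048, 0.2661, 0.3271]
ee_rot: [-3.139, -0.706, 0.416]
contact_force: [0.5, -0.4, -2.0]
width: 0.0137
grasp_force: 45.0
```

```bash
python3 - <<'E' 2>/dev/null
from pour import *
from station import imaging
s=log(); p,r=pose(s); print(s['time_s'],p,s['width'],s['contact_force'],lip_of(p,r))
f=imaging.grab_frame('side'); pickle.dump(f,open('side7.pkl','wb')); f2=imaging.grab_frame('top'); pickle.dump(f2,open('top7.pkl','wb'))
a=cv2.resize(f['color'][260:420,180:340],None,fx=2.5,fy=2.5); b=cv2.resize(f2['color'][150:310,40:200],None,fx=2.5,fy=2.5); cv2.imwrite('pics/seven.png',np.hstack([a,b]))
E
```

```text
22.1667 [0.50478151 0.26608967 0.32706295] 0.0137294955070135 [ 0.5041783  -0.38499574 -2.03698722] (array([0.53105451, 0.2771482 , 0.2585335 ]), array([0.50073639, 0.26381249, 0.19627621]), np.float64(80.1647611021954))
```

View pics/seven.png

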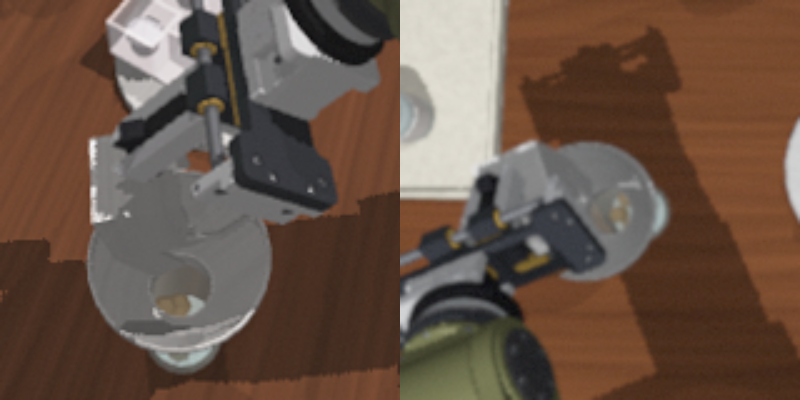

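The side crop shows lumps in the jar below the spout at (172,303) and none on the funnel cone. The force reading also dropped. That was my tenth picture, so from here I check numerically. A little more tilt and a shake for any stragglers.

>>> step_arm(increments="0 -0.138 0 -0.107 0 0.4 0;0 -0.138 0 -0.107 0 0.4 0;0 -0.138 0 -0.107 0 0.4 0;0 0 0.4 0 0 0 0;0 0 -0.5 0 0 0 0;0 0 0.5 0 0 0 0;0 0 -0.4 0 0 0 0;0 0.4 0 0 0 0 0;0 -0.4 0 0 0 0 0;0 0 0 0 0 0 0")

```text
time_s: 23.1
tool_pos: [0.4898, 0.2595, 0.3245]
ee_rot: [-3.138, -0.83, 0.415]
contact_force: [-0.9, -0.4, -3.1]
width: 0.0135
grasp_force: 45.0
```

```bash
python3 - <<'E' 2>/dev/null
from pour import *
from station import imaging,observe
fz=[]; 
for i in range(6): f2=imaging.grab_frame(('top','side')[i%2]); fz.append(observe()['contact_force'][2])
print('fz',np.mean(fz).round(2),np.std(fz).round(2))
s=log(); p,r=pose(s); print(s['time_s'],p,s['width'],lip_of(p,r),s['joints'])
t6=load('top6'); s6=load('side6')
def lm(f,box):
    h=cv2.cvtColor(f['color'],cv2.COLOR_BGR2HSV).astype(int); m=(h[...,0]>8)&(h[...,0]<28)&(h[...,1]>60)&(h[...,2]>90); B=np.zeros(m.shape,bool); B[box[1]:box[3],box[0]:box[2]]=1
    m&=B; return m.sum(),np.argwhere(m).mean(0).round() if m.any() else None
for n in('top6','top7','side6','side7'): f=load(n); print(n,lm(f,(75,190,155,265) if n[0]=='t' else (180,270,330,420)))
X=scut(24).apply([1,0,0]); e=plan(p,r,*tool_for(F+.015*X+[0,0,.22],24,10),20); plan(*e,p0+[0,0,.20],r0,30)
E
```

```text
fz -2.05 0.55
23.4 [0.49063535 0.25973988 0.32590951] 0.013999923269195948 (array([0.52457322, 0.27418645, 0.26150172]), array([0.50163612, 0.26413988, 0.19557785]), np.float64(87.3791716114042)) [ 0.42166391 -0.13945741  1.94647401 -0.00341683  0.50301886  1.57821228]
top6 (np.int64(673), array([241., 128.]))
top7 (np.int64(611), array([222., 107.]))
side6 (np.int64(6642), array([359., 286.]))
side7 (np.int64(5461), array([328., 235.]))
row 0.216 -0.003 0.162 -0.001 -0.645 -0.001  max 0.645 err mm [-0.2  0.1  0.2]
row -0.074 0.665 0.057 0.161 -0.052 0.232  max 0.665 err mm [0.4 0.  0.2]
```

>>> step_arm(increments="0 0.216 0 0.162 0 -0.645 0;0 0.216 0 0.162 0 -0.645 0;0 0.216 0 0.162 0 -0.645 0;0 0.216 0 0.162 0 -0.645 0;0 0.216 0 0.162 0 -0.645 0;0 0.216 0 0.162 0 -0.645 0;0 0.216 0 0.162 0 -0.645 0;0 0.216 0 0.162 0 -0.645 0;0 0.216 0 0.162 0 -0.645 0;0 0.216 0 0.162 0 -0.645 0")

```text
time_s: 24.23
tool_pos: [0.5633, 0.292, 0.3167]
ee_rot: [-3.139, -0.154, 0.417]
contact_force: [-0.8, -0.4, -2.3]
width: 0.0139
grasp_force: 45.0
```

>>> step_arm(increments="0 0.216 0 0.162 0 -0.645 0;0 0.216 0 0.162 0 -0.645 0;0 0.216 0 0.162 0 -0.645 0;0 0.216 0 0.162 0 -0.645 0;0 0.216 0 0.162 0 -0.645 0;0 0.216 0 0.162 0 -0.645 0;0 0.216 0 0.162 0 -0.645 0;0 0.216 0 0.162 0 -0.645 0;0 0.216 0 0.162 0 -0.645 0;0 0.216 0 0.162 0 -0.645 0")

```text
time_s: 25.07
tool_pos: [0.614, 0.3146, 0.2597]
ee_rot: [-3.139, 0.521, 0.419]
contact_force: [-0.5, 0.1, -1.4]
width: 0.0135
grasp_force: 45.0
```

```bash
python3 - <<'E' 2>/dev/null
from pour import *
from station import imaging
s=log(); p,r=pose(s); print(s['time_s'],p,s['width'],lip_of(p,r))
f2=imaging.grab_frame('top'); f=imaging.grab_frame('side'); pickle.dump(f2,open('top8.pkl','wb')); pickle.dump(f,open('side8.pkl','wb'))
# lump-coloured pixels: in the scuttle (project interior) now vs before
o,l,t=lip_of(p,r); rs=r*dr.inv()
for n in('top6','top8','side6','side8'):
    f=load(n); pts=o+rs.apply([[x,y,.02] for x,y in((-.03,-.027),(.03,-.027),(.03,.027),(-.03,.027))])
    u=cv2.projectPoints(pts,f['rvec'],f['tvec'],f['intrinsics'],f['dist_coeffs'])[0].reshape(-1,2)
    m=np.zeros(f['range_z'].shape,np.uint8); cv2.fillConvexPoly(m,u.round().astype(int),1)
    h=cv2.cvtColor(f['color'],cv2.COLOR_BGR2HSV).astype(int); L=(h[...,0]>8)&(h[...,0]<28)&(h[...,1]>60)&(h[...,2]>90)
    print(n,m.sum(),(L&(m>0)).sum(), f['color'][m>0].mean(0).round())
plan(p,r,p0+[0,0,.20],r0,30)
E
```

```text
25.0667 [0.61398544 0.3145583  0.25965314] 0.013473819589914227 (array([0.56403049, 0.29176499, 0.20971502]), array([0.50026152, 0.2634336 , 0.21990574]), np.float64(9.869508623448757))
top6 651 157 [108. 116. 122.]
top8 651 0 [ 96.  98. 100.]
side6 1084 282 [ 89.  96. 102.]
side8 1084 7 [92. 93. 96.]
row -0.075 0.663 0.057 0.16 -0.051 0.232  max 0.663 err mm [0.  0.2 0.1]
```

The scuttle is empty: lump-coloured pixels inside it fell from 157 to 0 in the top view and from 282 to 7 in the side view. Carrying it back.

>>> step_arm(increments="0 -0.075 0.663 0.057 0.16 -0.051 0.232;0 -0.075 0.663 0.057 0.16 -0.051 0.232;0 -0.075 0.663 0.057 0.16 -0.051 0.232;0 -0.075 0.663 0.057 0.16 -0.051 0.232;0 -0.075 0.663 0.057 0.16 -0.051 0.232;0 -0.075 0.663 0.057 0.16 -0.051 0.232;0 -0.075 0.663 0.057 0.16 -0.051 0.232;0 -0.075 0.663 0.057 0.16 -0.051 0.232;0 -0.075 0.663 0.057 0.16 -0.051 0.232;0 -0.075 0.663 0.057 0.16 -0.051 0.232")

```text
time_s: 26.0
tool_pos: [0.6423, 0.1155, 0.2564]
ee_rot: [-3.119, 0.571, 0.134]
contact_force: [0.7, -0.4, -2.2]
width: 0.0137
grasp_force: 45.0
```

>>> step_arm(increments="0 -0.075 0.663 0.057 0.16 -0.051 0.232;0 -0.075 0.663 0.057 0.16 -0.051 0.232;0 -0.075 0.663 0.057 0.16 -0.051 0.232;0 -0.075 0.663 0.057 0.16 -0.051 0.232;0 -0.075 0.663 0.057 0.16 -0.051 0.232;0 -0.075 0.663 0.057 0.16 -0.051 0.232;0 -0.075 0.663 0.057 0.16 -0.051 0.232;0 -0.075 0.663 0.057 0.16 -0.051 0.232;0 -0.075 0.663 0.057 0.16 -0.051 0.232;0 -0.075 0.663 0.057 0.16 -0.051 0.232")

```text
time_s: 26.83
tool_pos: [0.6118, -0.0822, 0.251]
ee_rot: [-3.119, 0.63, -0.161]
contact_force: [0.6, -0.0, -2.8]
width: 0.0139
grasp_force: 45.0
```

>>> step_arm(increments="0 -0.075 0.663 0.057 0.16 -0.051 0.232;0 -0.075 0.663 0.057 0.16 -0.051 0.232;0 -0.075 0.663 0.057 0.16 -0.051 0.232;0 -0.075 0.663 0.057 0.16 -0.051 0.232;0 -0.075 0.663 0.057 0.16 -0.051 0.232;0 -0.075 0.663 0.057 0.16 -0.051 0.232;0 -0.075 0.663 0.057 0.16 -0.051 0.232;0 -0.075 0.663 0.057 0.16 -0.051 0.232;0 -0.075 0.663 0.057 0.16 -0.051 0.232;0 -0.075 0.663 0.057 0.16 -0.051 0.232")

```text
time_s: 27.67
tool_pos: [0.5252, -0.2626, 0.2489]
ee_rot: [3.141, 0.686, -0.468]
contact_force: [1.4, 0.3, -2.7]
width: 0.0138
grasp_force: 45.0
```

```bash
python3 - <<'E' 2>/dev/null
from pour import *
from station import imaging
s=log(); p,r=pose(s); print(s['time_s'],p,np.degrees(s['ee_rot']),s['width'],lip_of(p,r))
plan(p,r,p0+[-.002,0,.012],r0,20)
# handle check: its axis should agree with the assumed scuttle pose
D=cloud(imaging.grab_frame('top')); 
f=imaging.grab_frame('side'); D=cloud(f); q=D[(abs(D[...,0]-.47)<.05)&(abs(D[...,1]+.235)<.05)&(D[...,2]>.19)&(D[...,2]<.30)]; print(len(q),np.percentile(q[:,2],[2,50,98]).round(3) if len(q) else 0)
E
```

```text
27.6667 [ 0.52515212 -0.26258165  0.24890931] [179.9862667   39.32622991 -26.82924658] 0.013839840355143993 (array([ 0.4691776 , -0.23506673,  0.20867712]), array([ 0.40923678, -0.20478643,  0.23019926]), np.float64(0.410590186778917))
row 0.199 -0.0 0.244 -0.0 -0.003 -0.001  max 0.244 err mm [0.1 0.  0.2]
1038 [0.212 0.24  0.277]
```

>>> step_arm(increments="0 0.3 0 0.368 0 0 0;0 0.3 0 0.368 0 0 0;0 0.3 0 0.368 0 0 0;0 0.3 0 0.368 0 0 0;0 0.3 0 0.368 0 0 0;0 0.3 0 0.368 0 0 0;0 0.3 0 0.368 0 0 0;0 0.3 0 0.368 0 0 0;0 0.3 0 0.368 0 0 0;0 0.3 0 0.368 0 0 0")

```text
time_s: 28.6
tool_pos: [0.5251, -0.2613, 0.104]
ee_rot: [-3.141, 0.691, -0.466]
contact_force: [0.6, 0.1, -0.8]
width: 0.0137
grasp_force: 45.0
```

>>> step_arm(increments="0 0.3 0 0.368 0 0 0;0 0.2 0 0.245 0 0 0;0 0.15 0 0.184 0 0 0;0 0.12 0 0.147 0 0 0;0 0.1 0 0.123 0 0 0;0 0.06 0 0.07 0 0 0;0 0.05 0 0.06 0 0 0;0 0 0 0 0 0 0;0 0 0 0 0 0 0;0 0 0 0 0 0 0")

```text
time_s: 29.43
tool_pos: [0.5249, -0.2613, 0.0592]
ee_rot: [-3.141, 0.692, -0.467]
contact_force: [-0.4, -0.1, -1.7]
width: 0.0135
grasp_force: 45.0
```

```bash
python3 - <<'E' 2>/dev/null
from pour import *
from station import imaging
s=log(); p,r=pose(s); print(s['time_s'],p,np.degrees(s['ee_rot']),lip_of(p,r),s['contact_force'])
plan(p,r,np.array([p[0],p[1],p0[2]-.0005]),r0,10)
E
```

```text
29.4333 [ 0.5249193  -0.26132353  0.05916123] [-179.98951822   39.62254046  -26.73835922] (array([ 0.4687294 , -0.23377744,  0.01925189]), array([ 0.40884575, -0.20363296,  0.04112102]), np.float64(0.1147691976279861)) [-0.44135306 -0.07506337 -1.72521553]
row 0.025 0.0 0.03 0.0 -0.002 -0.0  max 0.03 err mm [ 0.  -0.   0.2]
```

>>> step_arm(increments="0 0.028 0 0.034 0 0 0;0 0.028 0 0.034 0 0 0;0 0.028 0 0.034 0 0 0;0 0.028 0 0.034 0 0 0;0 0.028 0 0.034 0 0 0;0 0.028 0 0.034 0 0 0;0 0.028 0 0.034 0 0 0;0 0.024 0 0.028 0 0 0;0 0.02 0 0.024 0 0 0;0 0 0 0 0 0 0")

```text
time_s: 30.27
tool_pos: [0.5248, -0.2612, 0.0478]
ee_rot: [-3.141, 0.692, -0.467]
contact_force: [0.3, 0.0, 0.6]
width: 0.0137
grasp_force: 45.0
```

Contact with the coaster felt. Opening and backing out along the fingers.

>>> step_arm(increments="0.6 0 0 0 0 0 0;0.6 0 0 0 0 0 0;0.6 0 0 0 0 0 0;0.6 0 0 0 0 0 0;0.6 0 0 0 0 0 0;0.6 0 0 0 0 0 0;0.6 0 0 0 0 0 0;0.6 0 0 -0.2 0 0 0;0.6 0 0 -0.4 0 0 0;0.6 0 0 -0.6 0 0 0")

```text
time_s: 31.1
tool_pos: [0.5451, -0.2715, 0.0751]
ee_rot: [-3.141, 0.694, -0.467]
contact_force: [-0.5, 1.0, 1.1]
width: 0.0562
grasp_force: 0.0
```

>>> step_arm(increments="0.6 -0.3 0 -0.6 0 0 0;0.6 -0.4 0 -0.5 0 0 0;0.6 -0.4 0 -0.5 0 0 0;0.6 -0.4 0 -0.5 0 0 0;0.6 -0.4 0 -0.5 0 0 0;0.6 -0.3 0 -0.4 0 0 0;0.6 0 0 0 0 0 0;0.6 0 0 0 0 0 0;0.6 0 0 0 0 0 0;0.6 0 0 0 0 0 0")

```text
time_s: 31.93
tool_pos: [0.5509, -0.2744, 0.1852]
ee_rot: [-3.141, 0.694, -0.467]
contact_force: [-0.9, -0.3, -0.5]
width: 0.0562
grasp_force: 0.0
```

```bash
python3 - <<'E' 2>/dev/null
from h import *
from station import imaging
s=log(); print(s['time_s'],s['tool_pos'],s['width'],s['contact_force'])
for n in('top','side'): pickle.dump(imaging.grab_frame(n),open(n+'9.pkl','wb'))
for n in('top9','side9'):
    f=load(n); D=cloud(f); h=cv2.cvtColor(f['color'],cv2.COLOR_BGR2HSV).astype(int)
    near=(np.hypot(D[...,0]-.47,D[...,1]+.235)<.045)
    q=D[near&(D[...,2]>.055)&(D[...,2]<.075)]; print(n,'scuttle rim pts',len(q),'centre',((q.max(0)+q.min(0))/2).round(3) if len(q) else 0,'zmax',np.percentile(q[:,2],97).round(3) if len(q) else 0)
    k=(h[...,2]<70)&(D[...,2]>.045)&(D[...,2]<.065)&(np.hypot(D[...,0]-.525,D[...,1]+.26)<.04)
    v,u=np.nonzero(k)
    if len(u)>8:
        p=onplane(f,np.c_[u,v],.056)[:,:2]; d=p-p.mean(0); V=np.linalg.svd(d,full_matrices=False)[2]; print('handle',len(u),p.mean(0).round(4),np.degrees(np.arctan2(V[0,1],V[0,0])).round(1),np.median(D[k],0).round(4))
    # funnel rim
    m=(D[...,2]>.15)&(D[...,2]<.17)&(np.hypot(D[...,0]-.486,D[...,1]-.2587)<.1); q=D[m]
    print('funnel',len(q),((q[:,:2].max(0)+q[:,:2].min(0))/2).round(4),'z',q[:,2].mean().round(4))
    # lump-coloured within the spout/jar and anywhere on the table at lump height near jar
    L=(h[...,0]>10)&(h[...,0]<28)&(h[...,1]>50)&(h[...,1]<150)&(h[...,2]>110)
    for nm,c,rad,z in(('spout',(.486,.2587),.026,.09),('coneside',(.486,.2587),.068,.159),('scuttle',(.4695,-.2345),.027,.03)):
        P=onplane(f,np.indices(L.shape)[::-1].reshape(2,-1).T,z).reshape(*L.shape,3); print(nm,(L&(np.hypot(P[...,0]-c[0],P[...,1]-c[1])<rad)).sum())
# table-level stray lumps: top depth change between first and last frame
a,b=cloud(load('top0')),cloud(load('top9')); ch=(b[...,2]-a[...,2]>.008)&(a[...,2]<.02)&(a[...,2]>-.02)&(b[...,2]<.05)
ch=cv2.morphologyEx(ch.astype(np.uint8),cv2.MORPH_OPEN,np.ones((3,3)))
n,lab,st,ce=cv2.connectedComponentsWithStats(ch)
for i in range(1,n): print('new',st[i,4],b[lab==i].mean(0).round(3))
blue=lambda f,bx:(lambda h:np.argwhere((abs(h[...,0].astype(int)-108)<12)&(h[...,1]>90))[:, :].mean(0))(cv2.cvtColor(f['color'],cv2.COLOR_BGR2HSV)[bx[1]:bx[3],bx[0]:bx[2]])
for bx in((160,105,205,150),(240,105,285,150)): print('mug',blue(load('top0'),bx).round(1),blue(load('top9'),bx).round(1))
E
```

```text
31.9333 [ 0.55092318 -0.27443279  0.18524431] 0.056192874879461896 [-0.90856056 -0.25998986 -0.5496738 ]
top9 scuttle rim pts 0 centre 0 zmax 0
funnel 390 [0.4862 0.2591] z 0.1559
spout 42
coneside 42
scuttle 0
side9 scuttle rim pts 162 centre [ 0.469 -0.235  0.065] zmax 0.069
handle 60 [ 0.5239 -0.2557] 149.0 [ 0.5245 -0.258   0.0545]
funnel 606 [0.4838 0.2576] z 0.1558
spout 175
coneside 175
scuttle 0
new 15 [0.499 0.273 0.024]
new 41 [0.482 0.277 0.022]
mug [25.4 18.5] [25.4 18.5]
mug [24.4 22.3] [24.4 22.4]
```

```bash
python3 - <<'E' 2>/dev/null
from h import *
for n in('top9','side9'):
    f=load(n); D=cloud(f); h=cv2.cvtColor(f['color'],cv2.COLOR_BGR2HSV).astype(int)
    L=(h[...,0]>10)&(h[...,0]<28)&(h[...,1]>50)&(h[...,1]<150)&(h[...,2]>110)
    m=L&(np.hypot(D[...,0]-.486,D[...,1]-.2587)<.04); q=D[m]; print(n,len(q),np.percentile(q[:,2],[0,10,50,90,100]).round(3),np.hypot(q[:,0]-.486,q[:,1]-.2587).max().round(3))
    b=L&(D[...,2]>.06)&(D[...,2]<.15)&(np.hypot(D[...,0]-.486,D[...,1]-.2587)<.075); print('in funnel',b.sum())
a,b=cloud(load('side0')),cloud(load('side9')); ch=(b[...,2]-a[...,2]>.008)&(abs(a[...,2])<.03)&(b[...,2]<.05)&(b[...,2]>.008)
ch=cv2.morphologyEx(ch.astype(np.uint8),cv2.MORPH_OPEN,np.ones((3,3))); n,lab,st,ce=cv2.connectedComponentsWithStats(ch)
for i in range(1,n): print('new',st[i,4],b[lab==i].mean(0).round(3))
E
```

```text
top9 81 [-0.004 -0.     0.013  0.026  0.03 ] 0.039
in funnel 0
side9 185 [-0.003  0.011  0.031  0.057  0.065] 0.037
in funnel 11
new 62 [ 0.482 -0.262  0.036]
new 430 [ 0.442 -0.218  0.032]
new 86 [0.497 0.249 0.03 ]
```

All checks hold. Nothing lies above z 0.065 in the jar, so no lump is in the spout or on the cone, and there are no strays on the table. The funnel and mugs are where they were, and the scuttle stands at (0.469, -0.235). Handing in.

```bash
python3 -c "
from station import sign_off
print(sign_off())"
```

```text
the job is handed in; nothing more can be done
None
```

I handed the job in at about 32 s: by my measurements all five lumps are in the jar, the empty scuttle is back upright on the smallest coaster, and the jar, funnel and mugs are undisturbed; the hand-in gave no verdict.

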